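Seat the proud sample vial and start the run

ROBOT

A 6-joint arm with a two-finger parallel gripper is mounted at the origin on the work surface. World frame = base frame: x ahead of the robot, y to its left, z up, the work surface at z = 0. Lengths are in m, angles in rad, forces in N, time in s.
With the tool pointing down it reaches from about 0.375 to 0.975 m from the base axis. Payload 3.8 kg.
Tool frame: the origin (TCP) lies midway between the tips of the shut fingers; the grasp point (between the pads) lies 19 mm behind it; x points along the fingers, y is the direction in which the jaws open and shut, and the axes are right-handed (so a half turn about x gives the same grasp; the last joint's range is limited). The gripper opens to 85 mm and grips with 20 to 120 N. Pads are 22 mm wide; open, the fingers measure 114 mm over their backs; the gripper's body (76 mm by 85 mm) begins 54 mm behind the grasp point. The pads swing forward as they close: fully open they stand 13 mm farther back than shut.
Start: joints at [1.203, 0.264, 1.604, -0, 1.274, -0.037], TCP at [0.219, 0.638, 0.231] pointing down, gripper open.
Joint ranges: [-2.63, 2.63], [-0.94, 2.18], [0.31, 2.57], [-1.31, 4.45], [0, 2.66], [-2.55, 2.55]. Speed limits (rad/s): [2.57, 2.57, 3.14, 3.14, 3.14, 3.14].

INTERFACE

Orientations are given as a rotation vector (axis times angle).
In Python, from workcell import read_state, read_camera, get_calibration, finish_job gives the robot as it stands. The module is installed in compiled form; this text tells all that it offers.
- The arm moves only by the shell command python3 -m creep 'ROWS' [FORCE]. ROWS is JSON, a list of rows, each a list of 3 entries, a list of its own where there are three numbers: the closure in counts, from 0 (fully open) to 255 (shut), then the shift along the world's x, y, z in mm, then the turn about the world's z in rad. In form: [[hand, [tx, ty, tz], spin], ...]. A call has exactly 8 rows; each row shifts and turns the commanded pose from where the row before left it; what a row does not reach is not made up. A row lasts 1/12 s, in which the tool goes at most 41.7 mm and 7.16 degrees, less where a joint would pass 70% of its speed; a pose out of reach is approached as far as the arm can. A call is refused whole if a number of a shift passes 41.7 or a number of a turn 0.125, either way. A call with a gripper value outside its range is refused whole. The fingers move at their own pace and stop on an object; FORCE is the grip in N (left out, the last holds). Time passes only in rows, so rows that do not move let the fingers close, or fill a call up. It gives the time, the measured TCP pose, the force and the opening at its end, in the units of the state.
- read_state(): the state, without advancing time (a new reading comes with each control period).
- read_camera(name): name is "scene" or "top" or "wrist"; returns (picture, depth): 400x640x3 uint8, blue, green, red; 400x640 float32, m along the optical axis (not along the pixel's ray), 0 where there is no reading.
- get_calibration(name): a dict with "K" (3x3 intrinsics, pixels), "k1" (the pictures are not rectified: a ray, as slopes to the right and down, at radius r is drawn at 1 + k1 r^2 times it, then the intrinsics apply), "eye" and "orientation" of the camera in the world. Camera axes: x right, y down, z forward; pixel columns grow to the right and rows downward; lengths in m; the calibration is good to about 2 mm. A picture is of the moment at which its call begins: read the wrist's pose just before it. get_calibration takes no time and is no camera call; for the wrist camera it gives the pose at the moment of the call.
- finish_job(): hands the job in, once; it reports no verdict.
The state is a dict: "time": time; "q": joint angles; "joint_vel": joint speeds; "joint_torque": joint torques, N m; "tool_pos": TCP position; "tcp_rot": TCP orientation; "wrist_force": force on the tool from outside, world axes, zero at the start; "torque": the same for the moment, N m; "width": opening from 0.0 (shut) to 1.0 (fully open).
Only numpy, scipy, OpenCV 4.12 (cv2) and the standard library are available. Lean on these libraries where they do the work, as an engineer would, in place of code of your own. Each camera call takes 0.05 s, during which the arm holds its last target.

TASK

One vial in the sample rack stands higher than the others: press it gently straight down with the closed fingertips until it is fully seated, level with the rest. Then press the start key, the triangular one on the control box, lightly down with the fingertips until it registers, let it spring back, and withdraw. Grasp and lift nothing, and leave the other vials, the other keys and everything else alone.

Things in the scene. Friction and masses are not known exactly. Their poses are not given: they have to be found in the camera images.
- proud_vial_cap (a point): Centre of the flat top of the cap of the one vial that is not fully in. All six vials look alike: amber glass 27 mm in diameter, 84 mm tall in all, with a white cap 26 mm in diameter and 14 mm high. This one stands 17 to 26 mm higher than the other five at the start; the hole in which it stands varies. Seated, its cap top is 90 mm above the work surface, level with the others.
- proud_vial (a joint): How far the vial that is not fully in still stands above its seat (m): 0 is fully seated (a firm stop), larger is higher. It sits snugly upright in its hole: about 3 N straight down on the cap makes it slide slowly, and it stays where it is left. The cap is soft and gives about 1 mm for each 3.5 N, and comes back up when let go. More than 25 N on the cap breaks the vial; it must not be pulled up.
- rack: Fixed aluminium sample rack, 130 mm along its x, 190 mm along its y, 50 mm high, standing on the work surface on either side. Origin at the centre of its underside. Six holes 60 mm apart, at x = -30 and +30 mm and y = -60, 0 and +60 mm in its frame, each with one upright vial.
- start_key_top (a point): Centre of the top face of the start key: the triangular key (an equal-sided triangle of 41 mm side) of four plain white push keys on the control box. Its flat top is, when up, 59 mm above the work surface and 14 mm above the box; the four keys trade places from run to run.
- start_key (a joint): How far the start key is pressed in (m): 0 is up, 0.008 is fully down (a firm stop). It is sprung: it yields from about 0.5 N, registers from 3 mm (about 4 N), takes about 10 N fully down, and springs back when let go. More than 25 N damages it.
- console: Fixed dark control box, 195 mm along its x, 150 mm along its y, 45 mm high, standing on the side that the rack leaves free. Origin at the centre of its underside. A flat green display lies along its +x end; the four keys stand at x = -60 and +5 mm, y = -32.5 and +32.5 mm in its frame.
- round_key (a joint): How far the round key, 32 mm in diameter, is pressed in (m): 0 is up, 0.008 is fully down. To be left alone; its top is also 59 mm above the work surface.
- round_key_top (a point): Centre of the top face of the round key.
- square_key (a joint): How far the square key, 30 mm wide, is pressed in (m): 0 is up, 0.008 is fully down. To be left alone; its top is also 59 mm above the work surface.
- square_key_top (a point): Centre of the top face of the square key.
- bar_key (a joint): How far the bar key, 14 mm along the box's x and 42 mm along its y, is pressed in (m): 0 is up, 0.008 is fully down. To be left alone; its top is also 59 mm above the work surface.
- bar_key_top (a point): Centre of the top face of the bar key.
- vial_a: One of the five fully seated vials in the rack (84 mm tall, 27 mm in diameter, loose in its hole). Origin at the centre of its underside, 6 mm above the work surface. To be left alone.
- vial_b: One of the five fully seated vials in the rack (84 mm tall, 27 mm in diameter, loose in its hole). Origin at the centre of its underside, 6 mm above the work surface. To be left alone.
- vial_c: One of the five fully seated vials in the rack (84 mm tall, 27 mm in diameter, loose in its hole). Origin at the centre of its underside, 6 mm above the work surface. To be left alone.
- vial_d: One of the five fully seated vials in the rack (84 mm tall, 27 mm in diameter, loose in its hole). Origin at the centre of its underside, 6 mm above the work surface. To be left alone.
- vial_e: One of the five fully seated vials in the rack (84 mm tall, 27 mm in diameter, loose in its hole). Origin at the centre of its underside, 6 mm above the work surface. To be left alone.
- beaker: Loose empty glass beaker, 60 mm across, 85 mm tall, beyond the rack and the control box. Origin on its underside. To be left alone.
- jar: Loose amber jar, 56 mm across, 75 mm tall, with a white lid, beyond the rack and the control box. Origin on its underside. To be left alone.
- spatula: Loose slim steel laboratory spatula, 175 mm long, 14 mm wide and 6 mm thick, lying in the gap between the rack and the control box, pointing away from the robot. Origin on its underside. To be left alone.

How it is judged:
On the way, in this order (a step that is already met when the one before it is completed fails the run):
1. the proud vial is fully seated (within 2 mm) (value of joint proud_vial below 0.002 m), for 0.2 s.
2. the start key is pressed at least 3 mm in (value of joint start_key above 0.003 m), for 0.05 s.
At the end, for the whole second after the job is handed in: The vial that stood proud is seated within 2 mm, the start key has been pressed afterwards and is up again (within 1.5 mm), no other key is pressed, and the other five vials, the beaker, the jar and the spatula are at rest within 6 mm of where they stood (value of joint proud_vial below 0.002 m and value of joint each of start_key, round_key, square_key, bar_key below 0.0015 m and distance of each of vial_a, vial_b, vial_c, vial_d, vial_e, beaker, jar, spatula from where it was at the start of the episode below 0.006 m and linear speed of each of vial_a, vial_b, vial_c, vial_d, vial_e, beaker, jar, spatula below 0.02 m/s); the robot touches nothing.
It fails at once if the vial that was standing proud is pulled up (value of joint proud_vial above 0.031 m).
It fails at once if the vial or the start key is pressed with more than 25 N (contact force between any of proud_vial, start_key and anything else above 25 N).
It fails at once if the start key is pressed while the vial still stands proud (value of joint start_key above 0.002 m and value of joint proud_vial above 0.003 m).
It fails at once if another key is pressed (value of joint any of round_key, square_key, bar_key above 0.0015 m).
It fails at once if another vial is touched (over 1.5 N), or it or a bystander is moved or lifted by more than 6 mm (distance of any of vial_a, vial_b, vial_c, vial_d, vial_e, beaker, jar, spatula from where it was at the start of the episode above 0.006 m or contact force between any of vial_a, vial_b, vial_c, vial_d, vial_e and the arm above 1.5 N or contact force between any of vial_a, vial_b, vial_c, vial_d, vial_e and the fingers above 1.5 N).
It also fails if it takes over 45 s, if anything falls off the work surface, if the arm or the gripper's body presses on something with over 40 N, if the wrist force passes 120 N, or if a joint passes its speed limit or range.

## Working session

There is one attempt and no reset: what is moved stays moved. The work goes in short steps, Python scripts to look and compute and a shell command to move; the robot and the scene stay as the last step left them, time stands still between calls to the robot, and variables do not carry over. Pictures are saved under pics/ and viewed, and the job is handed in when it is done.

```bash
mkdir -p pics; python3 - <<'E'
from workcell import *
import cv2,numpy as np
s=read_state();print({k:np.round(v,4) for k,v in s.items()})
for n in("scene","top","wrist"):
    c=get_calibration(n);print(n,c)
    im,d=read_camera(n);cv2.imwrite(f"pics/{n}0.png",im);np.savez(f"{n}0.npz",im=im,d=d,**{k:np.array(v) for k,v in c.items()})
E
```

```text
{'time': np.float64(0.0), 'q': array([ 1.2031,  0.2648,  1.6054,  0.    ,  1.2737, -0.0369]), 'joint_vel': array([-0.0012, -0.0004,  0.0022, -0.0004,  0.0003,  0.0007]), 'joint_torque': array([ 1.20000e-03, -5.15091e+01, -3.67332e+01,  3.00000e-04,
        1.28000e-02, -0.00000e+00]), 'tool_pos': array([0.219 , 0.6377, 0.2299]), 'tcp_rot': array([ 0.2579,  1.5556, -0.2614]), 'wrist_force': array([ 0.2461, -1.8358, -0.3546]), 'torque': array([ 0.0186, -0.0181,  0.0036]), 'width': np.float64(1.0026)}
scene {'K': array([[447.69948356,   0.        , 318.10943559],
       [  0.        , 447.69948356, 202.93071145],
       [  0.        ,   0.        ,   1.        ]]), 'k1': -0.07978362681871864, 'eye': array([ 1.27865028, -0.16521059,  0.60434916]), 'orientation': array([-1.80492023, -1.41735697,  0.72365651])}
top {'K': array([[360.95020731,   0.        , 325.4573728 ],
       [  0.        , 360.95020731, 198.43809434],
       [  0.        ,   0.        ,   1.        ]]), 'k1': 0.024525763356912568, 'eye': array([ 0.46219842, -0.01469397,  0.73556596]), 'orientation': array([-2.12100529,  2.07155387, -0.24888905])}
wrist {'K': array([[280.94558376,   0.        , 321.43947824],
       [  0.        , 280.94558376, 195.28970007],
       [  0.        ,   0.        ,   1.        ]]), 'k1': -0.050162648677936086, 'eye': array([0.14620236, 0.66280996, 0.37194499]), 'orientation': array([2.34437612, 1.67378617, 0.25518927])}
```

View pics/scene0.png

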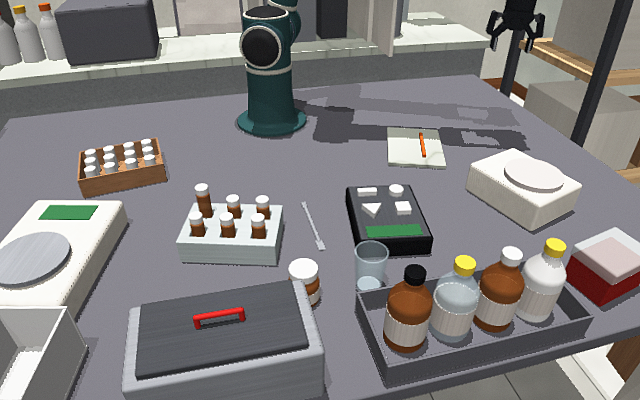

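View pics/top0.png

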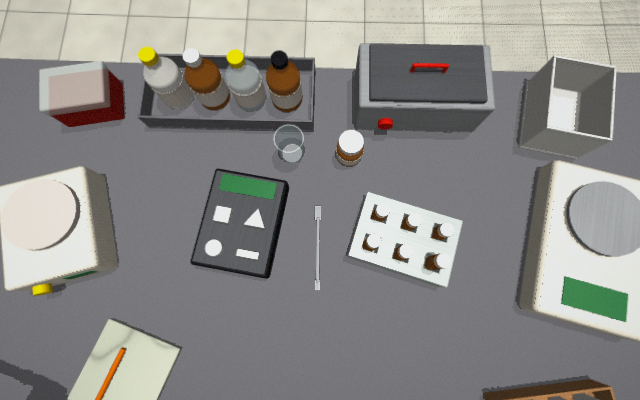

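View pics/wrist0.png

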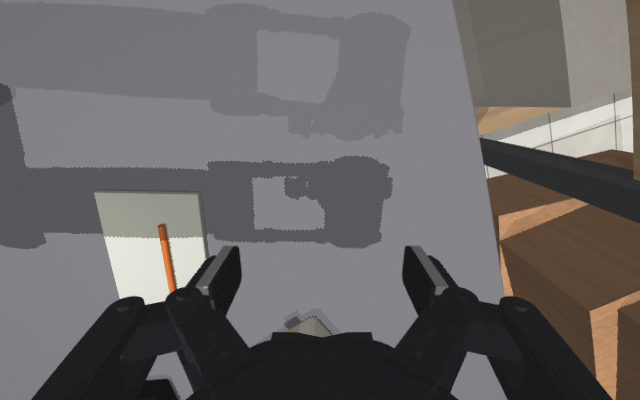

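The scene view shows the proud vial at about (203,190), the robot-side, far −y hole. In the top view that is the vial at about (434,262). The triangular key is at about (255,219) in the top view. I'll enlarge both.

```bash
cat > h.py <<'E'
import numpy as np,cv2
from scipy.spatial.transform import Rotation as R
def ray(c,u,v):
    K=c['K'];k=float(c['k1'])
    p=np.array([(u-K[0,2])/K[0,0],(v-K[1,2])/K[1,1]]);s=p.copy()
    for _ in range(30): s=p/(1+k*(s@s))
    return R.from_rotvec(c['orientation']).apply([s[0],s[1],1])
def at_z(c,u,v,z):
    r=ray(c,u,v);e=c['eye'];return e+r*(z-e[2])/r[2]
def depth_pt(c,u,v,dd): return c['eye']+ray(c,u,v)*dd
def tri(c1,p1,c2,p2):
    r1=ray(c1,*p1);r2=ray(c2,*p2);r1/=np.linalg.norm(r1);r2/=np.linalg.norm(r2)
    A=np.c_[r1,-r2];t=np.linalg.lstsq(A,c2['eye']-c1['eye'],rcond=None)[0]
    a=c1['eye']+r1*t[0];b=c2['eye']+r2*t[1];return (a+b)/2,np.linalg.norm(a-b)
def crop(im,x0,y0,x1,y1,s,fn):
    o=cv2.resize(im[y0:y1,x0:x1],None,fx=s,fy=s,interpolation=cv2.INTER_CUBIC)
    for x in range(x0,x1,10):
        cv2.putText(o,str(x),((x-x0)*s,8),0,.3,(0,0,255),1);cv2.line(o,((x-x0)*s,10),((x-x0)*s,16),(0,0,255),1)
    for y in range(y0,y1,10):
        cv2.putText(o,str(y),(0,(y-y0)*s+4),0,.3,(0,0,255),1)
    cv2.imwrite(fn,o)
E
python3 - <<'E'
from h import *
t=np.load('top0.npz');s=np.load('scene0.npz')
crop(t['im'],345,190,465,290,6,'pics/a1.png')
crop(t['im'],190,165,290,280,5,'pics/a2.png')
crop(s['im'],175,175,295,270,6,'pics/a3.png')
crop(s['im'],340,175,440,260,7,'pics/a4.png')
E
```

```text
(no output)
```

View pics/a1.png

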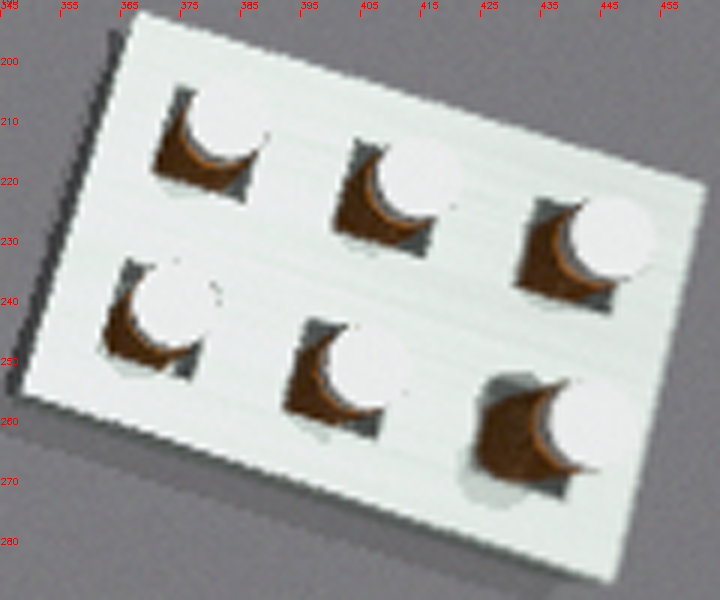

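View pics/a2.png

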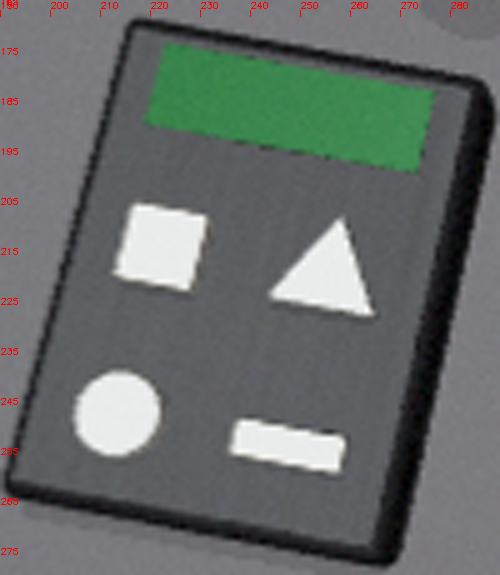

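View pics/a3.png

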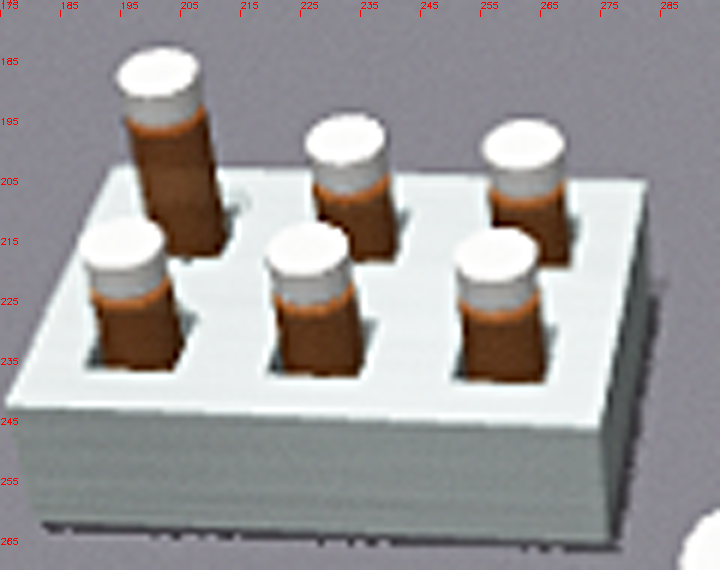

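View pics/a4.png

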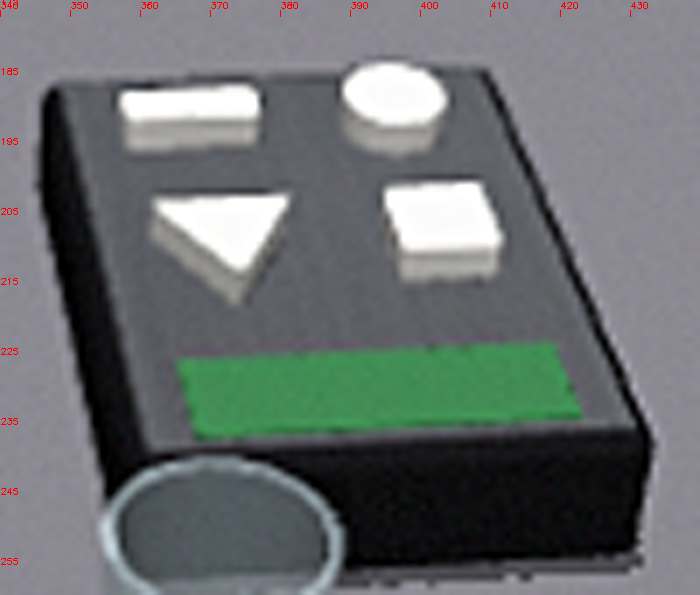

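```bash
python3 - <<'E'
from h import *
t=dict(np.load('top0.npz'));s=dict(np.load('scene0.npz'))
P=lambda x,y,x0,y0,k:(x/k+x0-.5+.5/k,y/k+y0-.5+.5/k)
np.set_printoptions(precision=4,suppress=True)
pt=P(591,425,345,190,6);ps=P(159,73,175,175,6)
print('proud',pt,tri(t,pt,s,ps),'depth',depth_pt(t,*pt,t['d'][260,443]),depth_pt(s,*ps,s['d'][187,201]))
for n,a,b in (('nbr-mid',(366,366),(346,139)),('nbr-front',(612,236),(123,244)),('m',(419,176),(309,249)),('c',(227,122),(497,255)),('d',(175,303),(523,145))):
    p=P(*a,345,190,6);q=P(*b,175,175,6);print(n,*tri(t,p,s,q),at_z(t,*p,.09),at_z(s,*q,.09))
T=[(342,218),(270,297),(374,316)];S=[(240,270),(291,196),(152,203)]
for o,(a,b) in enumerate(zip(T,S)):
    p=P(*a,190,165,5);q=P(*b,340,175,7);print(*tri(t,p,s,q),at_z(t,*p,.059),at_z(s,*q,.059))
print('tri c',np.mean([at_z(t,*P(*a,190,165,5),.059) for a in T],0),np.mean([at_z(s,*P(*b,340,175,7),.059) for b in S],0))
p=(254,221);print(depth_pt(t,*p,t['d'][221,254]))
for n,a,b in (('round',(118,413),(395,95)),('sq',(161,247),(443,217)),('bar',(288,445),(190,104))):
    p=P(*a,190,165,5);q=P(*b,340,175,7);print(n,*tri(t,p,s,q),at_z(t,*p,.059))
E
```

```text
proud (443.0833333333333, 260.41666666666663) (array([ 0.5083, -0.2149,  0.1136]), np.float64(0.0009698258069697084)) depth [ 0.5082 -0.215   0.1147] [ 0.5106 -0.2143  0.1149]
nbr-mid [ 0.5257 -0.1573  0.0892] 0.0010119108378282894 [ 0.5256 -0.1576  0.09  ] [ 0.5271 -0.1568  0.09  ]
nbr-front [ 0.5665 -0.232   0.0887] 0.00157211335611454 [ 0.5662 -0.2324  0.09  ] [ 0.5687 -0.231   0.09  ]
m [ 0.5834 -0.1745  0.089 ] 0.002086706628638304 [ 0.5831 -0.1753  0.09  ] [ 0.5852 -0.1734  0.09  ]
c [ 0.599  -0.1168  0.0878] 0.0022074593884207207 [ 0.5984 -0.1176  0.09  ] [ 0.6023 -0.116   0.09  ]
d [ 0.5431 -0.1005  0.0892] 0.0018594564525943717 [ 0.5429 -0.1013  0.09  ] [ 0.5445 -0.0997  0.09  ]
[0.603  0.1169 0.0582] 0.0024708184619741513 [0.6026 0.1155 0.059 ] [0.6039 0.1178 0.059 ]
[0.5721 0.143  0.0583] 0.0044320963299608164 [0.5714 0.1406 0.059 ] [0.5727 0.145  0.059 ]
[0.5655 0.1023 0.0583] 0.002675924005919909 [0.5651 0.1009 0.059 ] [0.5664 0.1034 0.059 ]
tri c [0.5797 0.119  0.059 ] [0.581  0.1221 0.059 ]
[0.5781 0.1219 0.0563]
round [0.5271 0.1954 0.0572] 0.0026255848535021525 [0.5266 0.1936 0.059 ]
sq [0.5905 0.1854 0.0565] 0.002573698770394898 [0.5897 0.1834 0.059 ]
bar [0.5166 0.1312 0.0572] 0.0023542424364733925 [0.5162 0.1297 0.059 ]
```

```bash
python3 - <<'E'
from h import *
print(R.from_rotvec([ 0.2579,  1.5556, -0.2614]).as_matrix().round(3))
E
python3 -m creep '[[255,[10,-38,0],0],[255,[20,-36,0],0],[255,[20,-36,0],0],[255,[20,-36,0],0],[255,[20,-36,0],0],[255,[20,-36,0],0],[255,[20,-36,0],0],[255,[20,-36,0],0]]' 20
```

```text
[[-0.001  0.325  0.946]
 [-0.002  0.946 -0.325]
 [-1.    -0.002 -0.   ]]
time: 0.82
tool_pos: [0.3695, 0.3464, 0.2311]
tcp_rot: [0.259, 1.555, -0.259]
wrist_force: [0.7, 0.1, -0.4]
width: 0.002
```

```bash
python3 -m creep '[[255,[12,-39,0],0],[255,[12,-39,0],0],[255,[12,-39,0],0],[255,[12,-39,0],0],[255,[12,-39,0],0],[255,[12,-39,0],0],[255,[12,-39,0],0],[255,[12,-39,0],0]]' 20
```

```text
time: 1.48
tool_pos: [0.4652, 0.0344, 0.2313]
tcp_rot: [0.26, 1.555, -0.26]
wrist_force: [1.8, 0.4, -0.4]
width: 0.0
```

```bash
python3 -m creep '[[255,[7,-40,-8],0],[255,[7,-40,-8],0],[255,[7,-40,-8],0],[255,[7,-40,-8],0],[255,[7,-38,-8],0],[255,[7,-34,-6],0],[255,[2,-14,0],0],[255,[0,0,0],0]]' 20
```

```text
time: 2.15
tool_pos: [0.509, -0.2125, 0.1845]
tcp_rot: [0.262, 1.556, -0.263]
wrist_force: [0.0, 0.5, -0.4]
width: -0.002
```

```bash
python3 - <<'E'
from workcell import *
import cv2
s=read_state();print(s['tool_pos'],s['wrist_force'],s['time'])
from h import *
for n in("scene","top","wrist"):
    c=get_calibration(n)
    im,d=read_camera(n);np.savez(f"{n}1.npz",im=im,d=d,**{k:np.array(v) for k,v in c.items()})
    if n=='scene':crop(im,140,100,300,250,5,'pics/b1.png')
    if n=='top':crop(im,340,150,500,290,5,'pics/b2.png')
    if n=='wrist':cv2.imwrite('pics/b3.png',im)
E
```

```text
[ 0.50902847 -0.21248221  0.18450978] [ 0.04790751  0.52907657 -0.35041111] 2.15
```

View pics/b1.png

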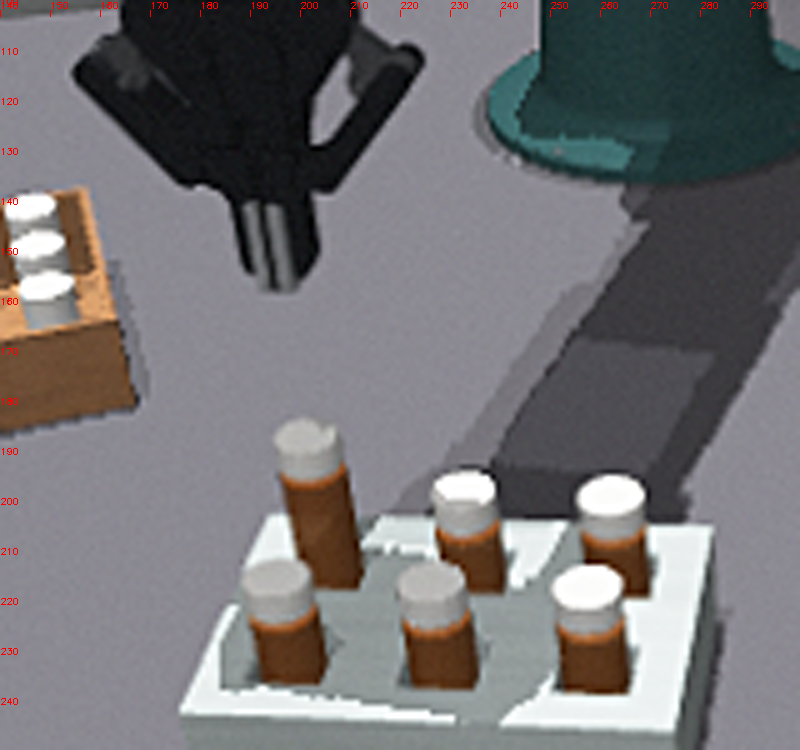

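View pics/b3.png

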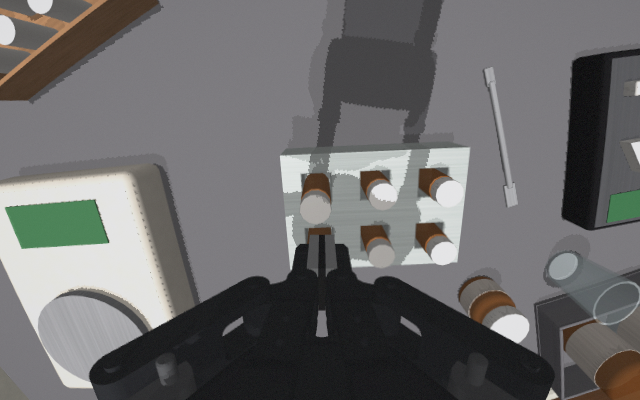

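The wrist view shows the proud cap at about (315,208). I'll check its position from there.

```bash
python3 - <<'E'
from h import *
w=dict(np.load('wrist1.npz'));s=dict(np.load('scene1.npz'))
np.set_printoptions(precision=4,suppress=True)
crop(w['im'],270,130,400,280,4,'pics/b4.png')
print(at_z(w,315.5,208.5,.1145),w['d'][205:212:2,315], depth_pt(w,315.5,208.5,w['d'][208,315]))
print(tri(w,(315.5,208.5),s,(140+304/5-.4,100+440/5-.4)))
E
```

```text
[ 0.5083 -0.2145  0.1145] [0.2253 0.2251 0.2256 0.2266] [ 0.5086 -0.2146  0.1138]
(array([ 0.5091, -0.2154,  0.1121]), np.float64(0.0011696762540893012))
```

View pics/b4.png

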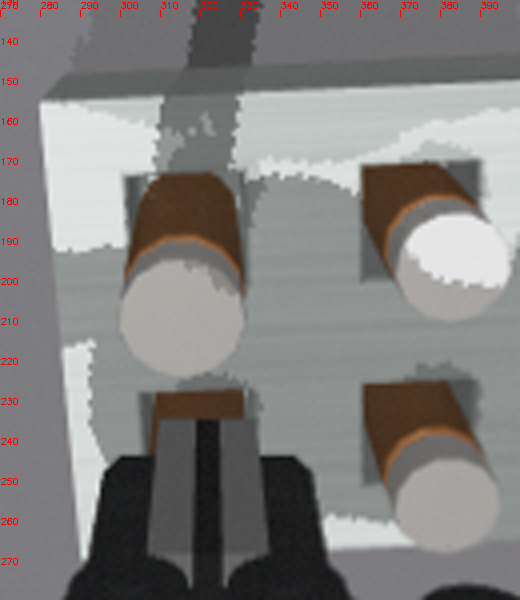

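```bash
python3 -m creep '[[255,[0,-1,-15],0],[255,[0,0,-15],0],[255,[0,0,-15],0],[255,[0,0,-10],0],[255,[0,0,-5],0],[255,[0,0,0],0],[255,[0,0,0],0],[255,[0,0,0],0]]' 20
```

```text
time: 2.97
tool_pos: [0.51, -0.2105, 0.1263]
tcp_rot: [0.259, 1.554, -0.259]
wrist_force: [0.1, -0.7, -0.3]
width: 0.001
```

```bash
python3 -m creep '[[255,[0,0,-2],0],[255,[0,0,-2],0],[255,[0,0,-1],0],[255,[0,0,-1],0],[255,[0,0,-1],0],[255,[0,0,-1],0],[255,[0,0,-1],0],[255,[0,0,-1],0]]' 20
```

```text
time: 3.63
tool_pos: [0.5092, -0.2106, 0.1151]
tcp_rot: [0.26, 1.555, -0.26]
wrist_force: [0.6, -0.5, 0.5]
width: -0.001
```

```bash
python3 -m creep '[[255,[0,0,3],0],[255,[0,-3,0],0],[255,[0,0,0],0],[255,[0,0,-1],0],[255,[0,0,-1],0],[255,[0,0,-1],0],[255,[0,0,-1],0],[255,[0,0,-1],0]]' 20
```

```text
time: 4.3
tool_pos: [0.5093, -0.2136, 0.1134]
tcp_rot: [0.259, 1.555, -0.26]
wrist_force: [-0.6, -0.1, 2.3]
width: -0.001
```

```bash
python3 -m creep '[[255,[0,0,-0.5],0],[255,[0,0,-0.5],0],[255,[0,0,-0.5],0],[255,[0,0,-0.5],0],[255,[0,0,-0.5],0],[255,[0,0,-0.5],0],[255,[0,0,-0.5],0],[255,[0,0,-0.5],0]]' 20
```

```text
time: 4.97
tool_pos: [0.5093, -0.2136, 0.1093]
tcp_rot: [0.26, 1.555, -0.26]
wrist_force: [-0.7, 0.6, 1.7]
width: -0.004
```

```bash
python3 -m creep '[[255,[0,0,-0.8],0],[255,[0,0,-0.8],0],[255,[0,0,-0.8],0],[255,[0,0,-0.8],0],[255,[0,0,-0.8],0],[255,[0,0,-0.8],0],[255,[0,0,-0.8],0],[255,[0,0,-0.8],0]]' 20
```

```text
time: 5.63
tool_pos: [0.5092, -0.2136, 0.1028]
tcp_rot: [0.26, 1.555, -0.26]
wrist_force: [-1.8, 0.1, 2.4]
width: 0.003
```

```bash
python3 -m creep '[[255,[0,0,-0.8],0],[255,[0,0,-0.8],0],[255,[0,0,-0.8],0],[255,[0,0,-0.8],0],[255,[0,0,-0.8],0],[255,[0,0,-0.8],0],[255,[0,0,-0.8],0],[255,[0,0,-0.8],0]]' 20
```

```text
time: 6.3
tool_pos: [0.5092, -0.2136, 0.0964]
tcp_rot: [0.26, 1.555, -0.26]
wrist_force: [-0.9, 0.4, 2.0]
width: 0.002
```

```bash
python3 -m creep '[[255,[0,0,-0.5],0],[255,[0,0,-0.5],0],[255,[0,0,-0.5],0],[255,[0,0,-0.5],0],[255,[0,0,-0.5],0],[255,[0,0,-0.5],0],[255,[0,0,-0.5],0],[255,[0,0,-0.5],0]]' 20
```

```text
time: 6.97
tool_pos: [0.5093, -0.2136, 0.0924]
tcp_rot: [0.26, 1.555, -0.26]
wrist_force: [-0.3, -0.3, 2.5]
width: 0.0
```

```bash
python3 -m creep '[[255,[0,0,-0.5],0],[255,[0,0,-0.5],0],[255,[0,0,-0.5],0],[255,[0,0,-0.5],0],[255,[0,0,-0.5],0],[255,[0,0,-0.5],0],[255,[0,0,0],0],[255,[0,0,0],0]]' 20
```

```text
time: 7.63
tool_pos: [0.5092, -0.2136, 0.0894]
tcp_rot: [0.26, 1.555, -0.26]
wrist_force: [0.3, -0.2, 2.2]
width: 0.003
```

```bash
python3 -m creep '[[255,[0,0,-0.5],0],[255,[0,0,-0.5],0],[255,[0,0,0],0],[255,[0,0,0],0],[255,[0,0,0],0],[255,[0,0,0],0],[255,[0,0,0],0],[255,[0,0,0],0]]' 20
```

```text
time: 8.3
tool_pos: [0.5093, -0.2136, 0.0886]
tcp_rot: [0.26, 1.555, -0.26]
wrist_force: [-1.3, 0.4, 4.2]
width: 0.001
```

Force has begun to rise, so the stop is close. I'll continue in small steps.

```bash
python3 -m creep '[[255,[0,0,-0.5],0],[255,[0,0,-0.5],0],[255,[0,0,0],0],[255,[0,0,0],0],[255,[0,0,0],0],[255,[0,0,0],0],[255,[0,0,0],0],[255,[0,0,0],0]]' 20
```

```text
time: 8.97
tool_pos: [0.5093, -0.2136, 0.0879]
tcp_rot: [0.26, 1.555, -0.26]
wrist_force: [-2.3, 1.1, 6.8]
width: 0.002
```

```bash
python3 -m creep '[[255,[0,0,-0.5],0],[255,[0,0,-0.5],0],[255,[0,0,0],0],[255,[0,0,0],0],[255,[0,0,0],0],[255,[0,0,0],0],[255,[0,0,0],0],[255,[0,0,0],0]]' 20
```

```text
time: 9.63
tool_pos: [0.5094, -0.2136, 0.0873]
tcp_rot: [0.26, 1.555, -0.26]
wrist_force: [-2.1, 0.9, 9.3]
width: 0.001
```

Force is climbing at about 3.5 N per mm, so the vial is on its stop. I'll lift and check.

```bash
python3 -m creep '[[255,[0,0,2],0],[255,[0,0,6],0],[255,[0,0,15],0],[255,[0,0,20],0],[255,[0,0,20],0],[255,[0,0,20],0],[255,[0,0,10],0],[255,[0,0,0],0]]' 20
python3 - <<'E'
from workcell import *
from h import *
s=read_state();print(s['tool_pos'],s['wrist_force'],s['time'])
np.set_printoptions(precision=4,suppress=True)
for n in("scene","wrist"):
    c=get_calibration(n)
    im,d=read_camera(n);np.savez(f"{n}2.npz",im=im,d=d,**{k:np.array(v) for k,v in c.items()})
    if n=='scene':crop(im,160,150,300,270,5,'pics/c1.png')
    else:crop(im,270,130,430,280,4,'pics/c2.png')
E
```

```text
time: 10.3
tool_pos: [0.5111, -0.2144, 0.1822]
tcp_rot: [0.258, 1.55, -0.26]
wrist_force: [0.8, -0.1, 1.0]
width: -0.002
[ 0.5110748  -0.21441532  0.18216985] [ 0.83496842 -0.14942939  1.02974069] 10.3
```

View pics/c1.png

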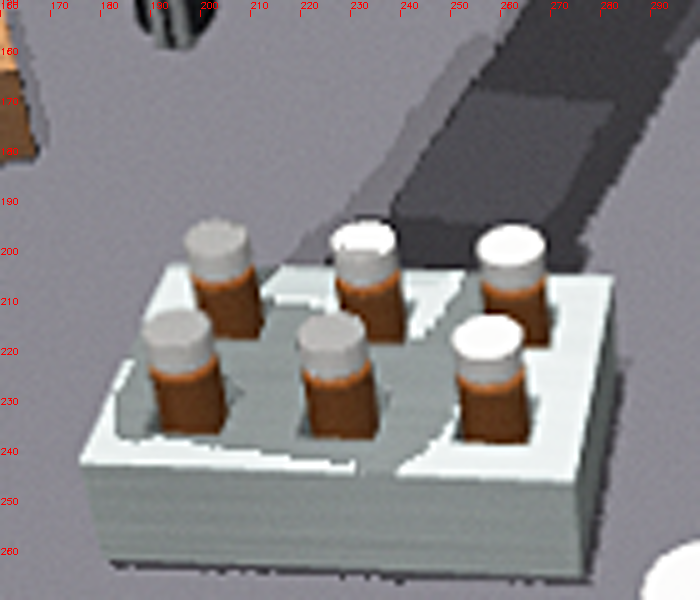

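View pics/c2.png

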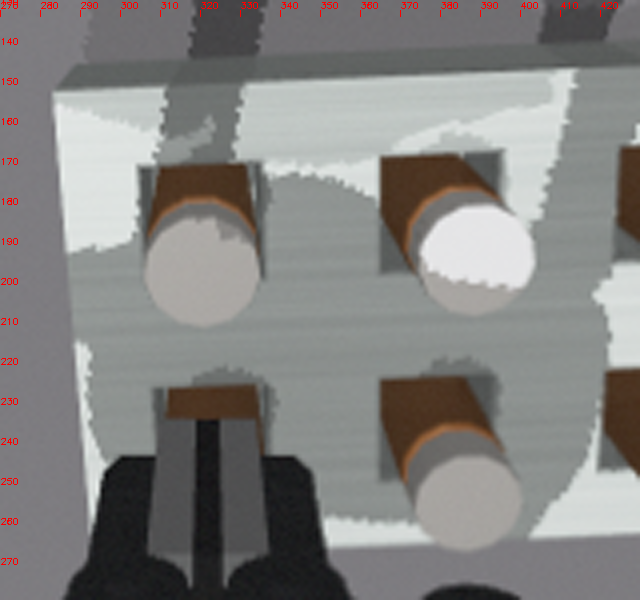

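The pressed vial's cap, at about (203,198), is now level with its row neighbours at (232,198) and (262,199). Next I'll go over to the triangular key.

```bash
python3 - <<'E'
from h import *
np.set_printoptions(precision=4,suppress=True)
w=dict(np.load('wrist2.npz'));s=dict(np.load('scene2.npz'))
for a,b in (((203,270),(217,238)),((478,260),(365,240)),((469,503),(333,332))):
    p=(270+a[0]/4-.4,130+a[1]/4-.4);q=(160+b[0]/5-.4,150+b[1]/5-.4)
    print(tri(w,p,s,q),depth_pt(w,*p,w['d'][int(p[1]+.5),int(p[0]+.5)]))
E
python3 -m creep '[[255,[5,25,0],0],[255,[8,38,0],0],[255,[8,38,0],0],[255,[8,38,0],0],[255,[8,38,0],0],[255,[8,38,0],0],[255,[8,38,0],0],[255,[8,38,0],0]]' 20
python3 -m creep '[[255,[8,30,-10],0],[255,[2,13,-20],0],[255,[0,0,-20],0],[255,[0,0,0],0],[255,[0,0,0],0],[255,[0,0,0],0],[255,[0,0,0],0],[255,[0,0,0],0]]' 20
python3 - <<'E'
from workcell import *
from h import *
s=read_state();print(s['tool_pos'],s['wrist_force'],s['time'])
for n in("scene","wrist"):
    c=get_calibration(n)
    im,d=read_camera(n);np.savez(f"{n}3.npz",im=im,d=d,**{k:np.array(v) for k,v in c.items()})
    if n=='scene':crop(im,330,90,450,260,4,'pics/d1.png')
    else:crop(im,220,100,420,300,3,'pics/d2.png')
E
```

```text
(array([ 0.5085, -0.2146,  0.0882]), np.float64(0.00046411924111748436)) [ 0.5081 -0.2147  0.0894]
(array([ 0.5255, -0.1566,  0.0891]), np.float64(0.0012154152619103893)) [ 0.5258 -0.1572  0.0885]
(array([ 0.5832, -0.1738,  0.0886]), np.float64(0.0011570224150889627)) [ 0.5831 -0.1744  0.0888]
time: 11.07
tool_pos: [0.5689, 0.0792, 0.1771]
tcp_rot: [0.259, 1.558, -0.26]
wrist_force: [0.6, -0.1, 0.1]
width: -0.0
time: 11.73
tool_pos: [0.5812, 0.1198, 0.1309]
tcp_rot: [0.261, 1.553, -0.26]
wrist_force: [0.3, -0.3, -0.6]
width: -0.003
[0.58118389 0.11983195 0.1308524 ] [ 0.3106368  -0.28587867 -0.60433645] 11.7333
```

View pics/d1.png

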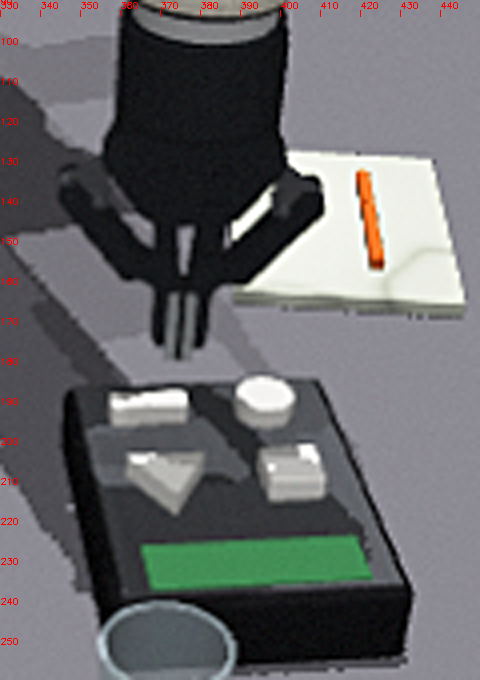

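View pics/d2.png

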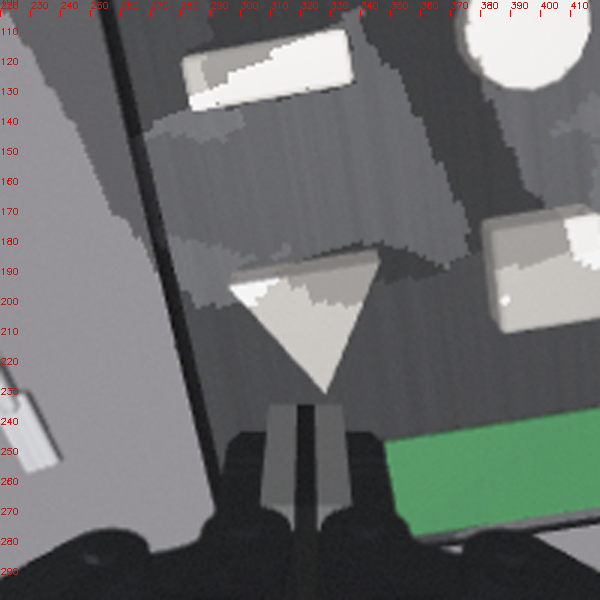

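The vial's cap top measures 88 to 89 mm, level with its neighbours. The wrist crop shows the triangle's corners at (230,287), (379,263) and (326,393).

```bash
python3 - <<'E'
from h import *
np.set_printoptions(precision=4,suppress=True)
w=dict(np.load('wrist3.npz'))
v=[at_z(w,220+x/3-.3,100+y/3-.3,.059) for x,y in ((230,287),(379,263),(326,393))]
print(np.array(v),np.mean(v,0))
E
python3 -m creep '[[255,[0,0,-15],0],[255,[0,0,-15],0],[255,[0,0,-15],0],[255,[0,0,-10],0],[255,[0,0,-5],0],[255,[0,0,-3],0],[255,[0,0,0],0],[255,[0,0,0],0]]' 20
```

```text
[[0.5658 0.1038 0.059 ]
 [0.5724 0.1433 0.059 ]
 [0.6033 0.1181 0.059 ]] [0.5805 0.1217 0.059 ]
time: 12.5
tool_pos: [0.5808, 0.1204, 0.0671]
tcp_rot: [0.26, 1.554, -0.259]
wrist_force: [0.3, 0.5, 0.1]
width: 0.001
```

```bash
python3 -m creep '[[255,[0,0,-2],0],[255,[0,0,-2],0],[255,[0,0,-2],0],[255,[0,0,-1],0],[255,[0,0,-1],0],[255,[0,0,-1],0],[255,[0,0,0],0],[255,[0,0,0],0]]' 20
```

```text
time: 13.17
tool_pos: [0.5802, 0.1204, 0.0576]
tcp_rot: [0.26, 1.555, -0.26]
wrist_force: [-0.7, 0.1, 2.6]
width: 0.002
```

```bash
python3 -m creep '[[255,[0,0,-0.5],0],[255,[0,0,-0.5],0],[255,[0,0,-0.5],0],[255,[0,0,-0.5],0],[255,[0,0,0],0],[255,[0,0,0],0],[255,[0,0,0],0],[255,[0,0,0],0]]' 20
```

```text
time: 13.83
tool_pos: [0.5802, 0.1204, 0.0556]
tcp_rot: [0.26, 1.555, -0.26]
wrist_force: [-1.8, 0.3, 3.5]
width: 0.005
```

```bash
python3 -m creep '[[255,[0,0,-0.5],0],[255,[0,0,-0.5],0],[255,[0,0,-0.5],0],[255,[0,0,-0.5],0],[255,[0,0,0],0],[255,[0,0,0],0],[255,[0,0,0],0],[255,[0,0,0],0]]' 20
```

```text
time: 14.5
tool_pos: [0.5803, 0.1204, 0.0538]
tcp_rot: [0.26, 1.555, -0.26]
wrist_force: [-2.6, -0.5, 6.0]
width: 0.002
```

```bash
python3 -m creep '[[255,[0,0,-0.5],0],[255,[0,0,-0.5],0],[255,[0,0,0],0],[255,[0,0,0],0],[255,[0,0,0],0],[255,[0,0,0],0],[255,[0,0,0],0],[255,[0,0,0],0]]' 20
```

```text
time: 15.17
tool_pos: [0.5803, 0.1204, 0.053]
tcp_rot: [0.26, 1.555, -0.26]
wrist_force: [-2.7, -0.4, 7.1]
width: -0.002
```

At 7.1 N and about 6 mm of travel, the key is well past its 3 mm registering point. I'll withdraw.

```bash
python3 -m creep '[[255,[0,0,3],0],[255,[0,0,5],0],[255,[0,0,10],0],[255,[0,0,20],0],[255,[0,0,30],0],[255,[0,0,40],0],[255,[0,0,30],0],[255,[0,0,0],0]]' 20
python3 -m creep '[[255,[-10,0,10],0],[255,[-20,0,10],0],[255,[-20,0,0],0],[255,[-20,0,0],0],[255,[-10,0,0],0],[255,[0,0,0],0],[255,[0,0,0],0],[255,[0,0,0],0]]' 20
python3 - <<'E'
from workcell import *
from h import *
s=read_state();print(s['tool_pos'],s['wrist_force'],s['time'])
im,d=read_camera('scene');crop(im,160,150,450,350,2,'pics/e1.png')
a=np.load('scene0.npz')['im'];df=cv2.absdiff(a,im).max(2);cv2.imwrite('pics/e2.png',np.hstack([im[150:340,150:450],cv2.merge([df]*3)[150:340,150:450]]))
E
```

```text
time: 15.83
tool_pos: [0.5853, 0.1212, 0.1993]
tcp_rot: [0.263, 1.542, -0.256]
wrist_force: [1.0, -0.1, -0.3]
width: -0.002
time: 16.5
tool_pos: [0.5012, 0.1204, 0.2107]
tcp_rot: [0.26, 1.554, -0.259]
wrist_force: [-0.5, -0.2, -0.2]
width: -0.001
[0.5012049  0.12042727 0.2106575 ] [-0.5491565  -0.19111915 -0.18716636] 16.5
```

View pics/e2.png

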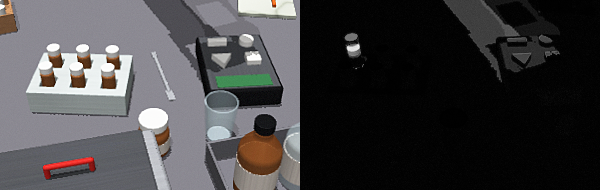

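View pics/e1.png

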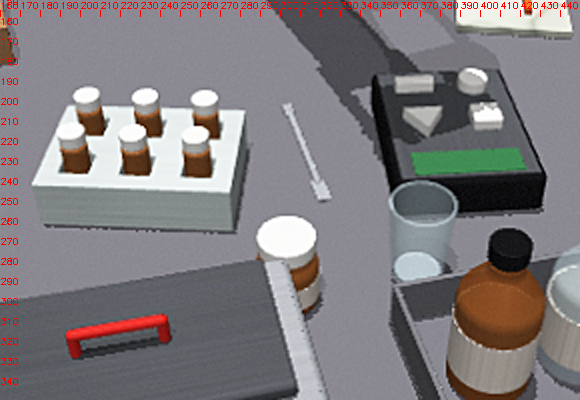

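The difference image shows only the vial and the arm's shadow changed. All caps are level, the triangular key at about (371,210) is up, and nothing else moved.

```bash
python3 -c "
from workcell import *
print(finish_job())"
```

```text
the job is handed in; nothing more can be done
None
```

I pressed the proud vial down to its stop, then pressed the start key, let it spring back, withdrew the arm and handed the job in. The hand-in gives no verdict.

- **Vial:** It stood at the robot-side, far −y corner of the rack, about 24 mm high. It slid at roughly 2–3 N. At the stop the force rose steadily, and I stopped at 9.3 N. Afterwards its cap top measured 88–89 mm, matching its neighbours. That is 1–2 mm under the stated 90 mm, but the seated vials already read about 88–89 mm before I moved anything, so it looks like a calibration offset.
- **Start key:** I pressed the triangular key at about (0.580, 0.121) m to 7.1 N, roughly 6 mm in, well past the 3 mm it needs to register. I estimated that depth from the tool height and force, since the key's travel cannot be read directly.
- **Last picture:** Compared with the first scene view, only the vial and the arm's shadow had changed. The key looked up again, though I judged that by eye rather than measuring its height. The arm was clear, with about 0 N at the wrist.

Before pressing the vial, the fingertips were about 3 mm off in y and may have just brushed its cap (under 1 N). I raised them and corrected before pressing. No other check failed or disagreed.

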